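Assemble a three-tier stand on the turntable

ROBOT

A 6-joint arm with a two-finger parallel gripper is mounted at the origin on the work surface. World frame = base frame: x ahead of the robot, y to its left, z up, the work surface at z = 0. Lengths are in m, angles in rad, forces in N, time in s.
With the tool pointing down it reaches from about 0.375 to 0.925 m from the base axis. Payload 5.7 kg.
Tool frame: the origin (TCP) lies midway between the tips of the shut fingers; the grasp point (between the pads) lies 19 mm behind it; z points along the fingers, y is the line along which they close (so a half turn about z gives the same grasp; the last joint's range is limited). The gripper opens to 88 mm and grips with 3 to 60 N. Pads are 20 mm wide; open, the fingers measure 115 mm over their backs; the gripper's body (75 mm by 178 mm) begins 61 mm behind the grasp point.
Start: joints at [-1.273, 0.359, 1.51, -0, 1.272, -0.115], TCP at [0.241, -0.55, 0.223] pointing down, gripper open.
Joint ranges: [-2.97, 2.97], [-1.01, 2.36], [0.21, 2.38], [-0.96, 4.11], [0.2, 2.71], [-2.98, 2.98]. Speed limits (rad/s): [2.39, 2.39, 3.14, 3.14, 3.14, 3.14].

INTERFACE

Orientations are given as a unit quaternion [x, y, z, w].
In Python, from bench import move_ptp, servo_line, goto_joints, move_gripper, sleep, inverse_kinematics, capture, PlanningError, close_job, spot_in, silhouettes, current_clock, current_joint_pos, current_qvel, current_joint_torque, current_position, current_orientation, current_force, current_torque, current_finger_gap, current_grip_force gives the robot as it stands. Calls block until the motion is done:
- move_ptp(position, orientation): joint-space move of the TCP to a pose.
- servo_line(position, orientation=None, rate=0.15, contact_N=None): straight line of the TCP; orientation=None keeps the orientation; rate is the mean speed in m/s. With contact_N (N) it stops when the force on the tool has changed by that much, and returns True; else False.
- goto_joints(angles): joint-space move.
- move_gripper(opening): finger opening in m; the grip force is fixed at half the most; returns when the fingers have stopped.
- sleep(seconds).
- inverse_kinematics(position, orientation): joint angles nearest the present ones, or None.
- capture(name): name is "scene" or "top" or "wrist"; returns a dict with "image" (384x512x3 uint8, blue, green, red), "range_z" (384x512 float32, m along the optical axis (not along the pixel's ray), 0 where there is no reading), "intrinsics" (3x3 intrinsics, pixels), "k1" (the pictures are not rectified: a ray, as slopes to the right and down, at radius r is drawn at 1 + k1 r^2 times it, then the intrinsics apply), "R" (3x3) and "t" (3): a world point X has camera coordinates R X + t. Camera axes: x right, y down, z forward; pixel columns grow to the right and rows downward; lengths in m; the calibration is good to about 2 mm. A picture is of the moment at which its call begins.
A pose or a line that the arm cannot do raises PlanningError and nothing moves.
- close_job(): hands the job in; it is judged then, once.
Trained networks look in the newest picture that a camera, given by its name, has taken for a name from the list of things; names that differ only in an ending like _2 or _b are one class to them, and where a whole thing is asked for, a point or a joint stands for the part that bears it (a point fixed in the world has none). Each returns a list of dicts, best first, with "conf" (0 to 1); they miss things now and then, are a little off and sometimes report something else, mostly with a low value. They report only what shows in the picture. A call takes as long as a camera call. They do not tell look-alikes from the thing itself.
- spot_in(camera, query): "xy" ([column, row] in pixels, amid what is visible of it).
- silhouettes(camera, query): "region" (384x512 bool, what is visible of it) and "xy" ([column, row] in pixels, amid what is visible of it).
Readings, each from a call of its own:
- current_clock(): time.
- current_joint_pos(): joint angles.
- current_qvel(): joint speeds.
- current_joint_torque(): joint torques, N m.
- current_position(): TCP position.
- current_orientation(): TCP orientation.
- current_force(): force on the tool from outside, world axes, zero at the start.
- current_torque(): the same for the moment, N m.
- current_finger_gap(): finger opening in m.
- current_grip_force(): force on a finger pad.
Only numpy, scipy, OpenCV 4.12 (cv2) and the standard library are available. Lean on these libraries where they do the work, as an engineer would, in place of code of your own. Each camera call takes 0.05 s, during which the arm holds its last target. There are 200 camera calls.

TASK

Put the three-tier stand together on the turntable from the bottom up, one part at a time: the largest tray centred on the turntable, the middle tray on its post, the small tray on the middle one's post, and last the knob on top, each fully home over the dowel below before the next. Lower the parts into place rather than dropping them, and leave the jar, the paint pot, the brush and the hair dryer where they are.

Things in the scene. Friction and masses are not known exactly. Their poses are not given: they have to be found in the camera images.
- large_tray: Largest of 3 grey round trays: disc 190 mm wide, 12 thick, rim lip up to 20. Central post 36 wide (48 at its foot), flat top 75 mm above the underside, then a dowel 12 wide, 14 high, tip tapered to 6. Underside flat, no socket. Loose, upright, 0.2-0.4 kg, hangs level by the post. Origin: centre of underside, z up.
- middle_tray: Middle-sized of 3 grey round trays: disc 150 mm wide, 12 thick, rim lip up to 20. Central post 36 wide (48 at its foot), flat top 75 mm above the underside, then a dowel 12 wide, 14 high, tip tapered to 6. Underside: blind 16 mm wide, 17 mm deep socket in mid-underside; seated, it rests on the post below. Loose, upright, 0.15-0.3 kg, hangs level by the post. Origin: centre of underside, z up.
- small_tray: Smallest of 3 grey round trays: disc 110 mm wide, 12 thick, rim lip up to 20. Central post 36 wide (48 at its foot), flat top 60 mm above the underside, then a dowel 12 wide, 14 high, tip tapered to 6. Underside: blind 16 mm wide, 17 mm deep socket in mid-underside; seated, it rests on the post below. Loose, upright, 0.09-0.18 kg, hangs level by the post. Origin: centre of underside, z up.
- knob: Turned finial knob, same grey, upright on the table, 50 mm high: foot 36 mm wide, waist 22 mm wide at height 20, head 37 mm wide from height 30 to 42 (grip there), rounded top. Underside: blind 16 mm wide, 17 mm deep socket in mid-underside; seated, it rests on the post's flat top, dowel in socket. Loose, 0.03-0.07 kg. Origin: centre of underside, z up.
- turntable: Potter's banding wheel: bare metal disc 160 mm in diameter with three dark rings, on a dark foot 116 mm wide. Its flat top is 26 mm above the table. The foot does not move; the disc turns about its upright axis with slight friction. Origin: centre of the underside, on the table; z up.
- mason_jar: Bystander: glass jar with white paint and steel lid, 86 mm in diameter, 156 mm high. Leave it. Origin: centre of the underside.
- paint_pot: Bystander: small closed pot with a white lid, 64 mm in diameter, 70 mm high. Leave it. Origin: centre of the underside.
- brush: Bystander: paint brush 210 mm long lying flat, along its own x. Leave it. Origin: under its middle.
- dryer: Bystander: teal hair dryer lying on its side, about 210 mm long, 80 mm high. Leave it. Origin: on the table, under its barrel.
Mind the look-alikes: they are no part of the job. What is shaped like the knob but blue is not meant.

How it is judged:
By the outcome, as a careful person would: the job done as asked, in the order asked, and still so for the second after the job is handed in, with the robot touching nothing.
It also fails if it takes over 115 s, if anything falls off the work surface, if the arm or the gripper's body presses on something with over 40 N, if the wrist force passes 120 N, or if a joint passes its speed limit or range.

## Working session

There is one attempt and no reset: what is moved stays moved. The work goes in short steps, each a Python script; the robot and the scene stay as the last script left them, time stands still between calls to the robot, and variables do not carry over. Pictures are saved under pics/ and viewed, at most 14 in all, crops included, and the job is handed in when it is done.

```bash
mkdir -p pics; ls; cat > h.py <<'E'
import numpy as np, cv2
from bench import *
def ray(c,uv):
    K=c["intrinsics"];k=c["k1"]
    d=np.array([(uv[0]-K[0,2])/K[0,0],(uv[1]-K[1,2])/K[1,1]]);s=d.copy()
    for _ in range(20): s=d/(1+k*(s@s))
    return s
def at_z(c,uv,z):
    s=ray(c,uv);R,t=c["R"],c["t"];o=-R.T@t;d=R.T@np.array([s[0],s[1],1]);return o+d*(z-o[2])/d[2]
def cloud(c,mask=None):
    rz=c["range_z"];m=rz>0
    if mask is not None:m=m&mask
    v,u=np.nonzero(m);K=c["intrinsics"];k=c["k1"]
    d=np.stack([(u-K[0,2])/K[0,0],(v-K[1,2])/K[1,1]],1);s=d.copy()
    for _ in range(20): s=d/(1+k*(s**2).sum(1,keepdims=True))
    P=np.c_[s,np.ones(len(s))]*rz[v,u][:,None]
    return (P-c["t"])@c["R"],np.c_[u,v]
def proj(c,X):
    p=c["R"]@np.asarray(X,float)+c["t"];s=p[:2]/p[2];s=s*(1+c["k1"]*(s@s));K=c["intrinsics"];return K[0,0]*s[0]+K[0,2],K[1,1]*s[1]+K[1,2]
E
python3 - <<'E'
from h import *
for n in ["scene","top"]:
    c=capture(n);cv2.imwrite(f"pics/{n}0.png",c["image"])
    print(n,(-c["R"].T@c["t"]).round(3),c["k1"],c["intrinsics"][0,0])
    for q in ["large_tray","middle_tray","small_tray","knob","turntable","mason_jar","paint_pot","brush","dryer"]:
        for s in silhouettes(n,q)[:4]:
            P,_=cloud(c,s["region"])
            print(q,round(s["conf"],2),np.round(s["xy"]),s["region"].sum(),P.shape[0], np.percentile(P,[2,50,98],axis=0).round(3).tolist() if len(P) else '')
E
```

```text
pics
scene [ 1.349 -0.389  1.032] 0.015163537944608353 390.68970935663555
large_tray 0.85 [312. 154.] 1417 1413 [[0.326, 0.186, 0.004], [0.425, 0.267, 0.013], [0.504, 0.362, 0.076]]
large_tray 0.48 [367. 131.] 291 288 [[0.295, 0.549, 0.0], [0.411, 0.564, 0.017], [0.478, 0.594, 0.024]]
middle_tray 0.73 [225. 240.] 1545 1540 [[0.576, -0.23, 0.004], [0.656, -0.171, 0.014], [0.717, -0.098, 0.077]]
small_tray 0.72 [314. 201.] 720 713 [[0.597, 0.105, 0.004], [0.657, 0.149, 0.016], [0.699, 0.207, 0.064]]
small_tray 0.56 [226. 240.] 1611 1606 [[0.576, -0.234, 0.002], [0.656, -0.169, 0.014], [0.718, -0.095, 0.077]]
knob 0.66 [368. 131.] 301 298 [[0.29, 0.549, -0.0], [0.41, 0.563, 0.017], [0.48, 0.592, 0.024]]
knob 0.56 [274. 177.] 120 119 [[0.43, 0.061, 0.0], [0.49, 0.076, 0.041], [0.501, 0.108, 0.053]]
knob 0.51 [218. 180.] 167 165 [[0.351, -0.105, -0.001], [0.413, -0.091, 0.029], [0.425, -0.064, 0.053]]
turntable 0.62 [170. 205.] 1327 1321 [[0.368, -0.36, 0.021], [0.443, -0.293, 0.027], [0.511, -0.221, 0.031]]
mason_jar 0.85 [380. 165.] 1100 1098 [[0.594, 0.378, 0.003], [0.648, 0.399, 0.108
[... 855 characters left out ...]
.] 927 920 [[0.419, -0.361, 0.017], [0.464, -0.286, 0.027], [0.512, -0.216, 0.035]]
mason_jar 0.71 [146. 151.] 789 785 [[0.587, 0.38, -0.0], [0.618, 0.409, 0.131], [0.705, 0.456, 0.162]]
paint_pot 0.56 [378. 174.] 282 282 [[0.62, -0.451, 0.01], [0.642, -0.421, 0.067], [0.668, -0.396, 0.078]]
brush 0.68 [ 96. 206.] 595 593 [[0.295, 0.554, -0.003], [0.416, 0.57, 0.018], [0.495, 0.604, 0.028]]
brush 0.68 [217. 160.] 692 685 [[0.598, 0.109, 0.006], [0.645, 0.156, 0.016], [0.699, 0.207, 0.066]]
dryer 0.72 [434. 242.] 1618 1605 [[0.349, -0.724, 0.003], [0.414, -0.618, 0.065], [0.504, -0.524, 0.084]]
dryer 0.15 [256. 221.] 93 93 [[0.412, -0.014, 0.007], [0.427, 0.002, 0.047], [0.447, 0.018, 0.058]]
```

```bash
python3 - <<'E'
from h import *
a=cv2.imread("pics/scene0.png");cv2.imwrite("pics/s1.png",cv2.resize(a,(800,600),interpolation=cv2.INTER_CUBIC))
b=cv2.imread("pics/top0.png")
k=np.hstack([cv2.resize(a[140:220,190:310],(400,267),interpolation=cv2.INTER_CUBIC),cv2.resize(b[180:260,215:335],(400,267),interpolation=cv2.INTER_CUBIC)])
t=cv2.resize(b[100:300,60:460],(800,400),interpolation=cv2.INTER_CUBIC)
cv2.imwrite("pics/k1.png",cv2.resize(np.vstack([k[:,:],t])[:],(700,583)))
E
```

```text
(no output)
```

View pics/s1.png

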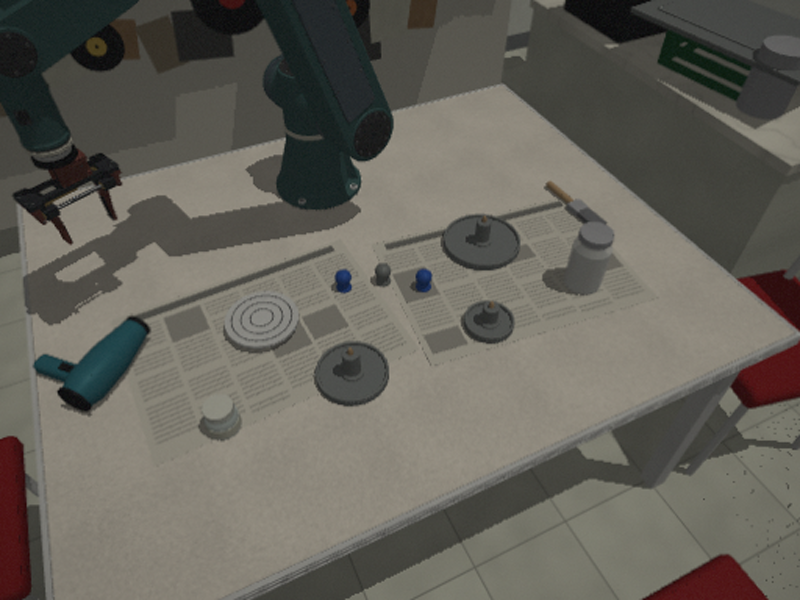

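View pics/k1.png

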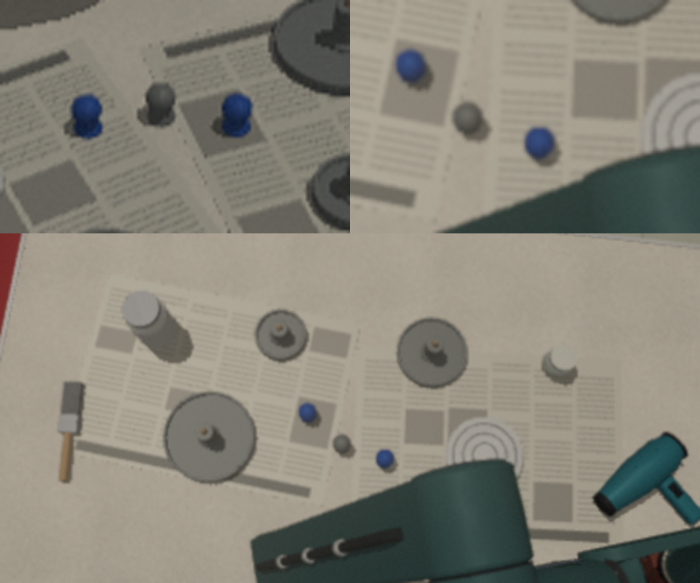

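Candidates for the knob, scene pixels: blue (219,180), blue (272,178), grey (245,175). I choose the grey one, at about world (0.427, 0.002). The three grey trays sit at (312,154) large, (225,240) middle and (314,201) small, and the turntable at (170,205). Next I survey them from above with the wrist camera.

```bash
cat >> h.py <<'E'
from scipy.spatial.transform import Rotation as Ro
_y=np.array([.9,-.43,0]);_y/=np.linalg.norm(_y);_z=np.array([0,0,-1.])
def quat(flip=False):
    y=-_y if flip else _y
    return Ro.from_matrix(np.c_[np.cross(y,_z),y,_z]).as_quat()
def circ(P,zlo,zhi,c0,rmax):
    m=(P[:,2]>zlo)&(P[:,2]<zhi)&(np.hypot(*(P[:,:2]-c0).T)<rmax)
    if m.sum()<5:return None
    (x,y),r=cv2.minEnclosingCircle((P[m,:2]*1000).astype(np.float32));return round(x/1000,4),round(y/1000,4),round(r,1),int(m.sum())
E
python3 - <<'E'
from h import *
print(current_clock(),current_orientation())
for f in (0,1):
    print(f,[ (lambda q: None if q is None else q.round(2)[[0,5]])(np.array(inverse_kinematics(np.array([*p]),quat(f)))) for p in [(.44,-.29,.25),(.427,.002,.25),(.645,.156,.25),(.645,-.163,.25),(.415,.276,.25)]])
c=capture("wrist");Rt=Ro.from_quat(current_orientation()).as_matrix()
o=-c["R"].T@c["t"]
print("cam in tool",Rt.T@(o-current_position()),Rt.T@c["R"].T)
E
```

```text
1.0 [ 9.78769658e-01  2.04963300e-01  5.53485486e-06 -3.67024096e-05]
0 [array([-0.71, -0.27]), array([-0.16,  0.29]), array([0.13, 0.58]), array([-0.35,  0.09]), array([0.45, 0.89])]Traceback (most recent call last):
  File "<stdin>", line 4, in <module>
  File "<stdin>", line 4, in <lambda>
TypeError: unsupported operand type(s) for *: 'NoneType' and 'float'
```

```bash
python3 - <<'E'
from h import *
c=capture("wrist");Rt=Ro.from_quat(current_orientation()).as_matrix()
o=-c["R"].T@c["t"];ct=Rt.T@(o-current_position());ax=Rt.T@c["R"].T[:,2]
print("cam in tool",ct,"axis",ax)
Q=quat();Rq=Ro.from_quat(Q).as_matrix()
T={"turntable":((.442,-.29),.026,.09),"middle_tray":((.646,-.164),.02,.085),"small_tray":((.648,.156),.02,.065),"knob":((.427,.002),.04,.03),"large_tray":((.416,.276),.02,.105)}
h=.26
for n,(p,z,rm) in T.items():
    a=Rq@ax; cam=np.array([*p,z])-a*((h+.1)/-a[2]) if False else None
    # tcp so that optical axis passes through target with TCP at height h
    tcp=np.array([0,0,h]);cz=(Rq@ct)[2]+h
    off=Rq@ct; s=(z-cz)/a[2]; tcp[:2]=np.array(p)-off[:2]-a[:2]*s
    try: move_ptp(tcp,Q)
    except PlanningError:
        print(n,"fallback"); move_ptp([*p,h],Q)
    c=capture("wrist");cv2.imwrite(f"pics/w_{n}.png",c["image"])
    np.savez(f"pics/w_{n}.npz",**c)
    P,_=cloud(c)
    S=silhouettes("wrist",n);print(n,tcp.round(3),[(round(s["conf"],2),np.round(s["xy"]),np.round(at_z(c,s["xy"],z),3)) for s in S[:3]])
    for lo,hi in ((.022,.03),) if n=="turntable" else ((.035,.06),(.027,.06)) if n=="knob" else ((.014,.026),(.056 if n=="small_tray" else .071,.064 if n=="small_tray" else .079),(.066 if n=="small_tray" else .081,.1)):
        print("  ",lo,circ(P,lo,hi,p,rm))
    print(current_clock())
ims=[cv2.imread(f"pics/w_{n}.png") for n in T]
ims=[cv2.resize(i,(266,200)) for i in ims]+[np.zeros((200,266,3),np.uint8)]
cv2.imwrite("pics/w.png",np.vstack([np.hstack(ims[:3]),np.hstack(ims[3:])]))
E
```

```text
cam in tool [ 0.06725363  0.00064522 -0.16141186] axis [-0.25002408 -0.00211751  0.9682373 ]
turntable [ 0.457 -0.259  0.26 ] [(0.8, array([253., 192.]), array([ 0.439, -0.287,  0.026]))]
   0.022 (0.4335, -0.2899, 79.7, 8913)
2.5167
middle_tray [ 0.662 -0.131  0.26 ] [(0.96, array([255., 190.]), array([ 0.645, -0.16 ,  0.02 ]))]
   0.014 (0.6422, -0.1637, 74.9, 1558)
   0.071 (0.6423, -0.1634, 18.0, 509)
   0.081 (0.6425, -0.1635, 5.7, 66)
3.5667
small_tray [0.664 0.189 0.26 ] [(0.8, array([252., 189.]), array([0.646, 0.163, 0.02 ]))]
   0.014 (0.6441, 0.1589, 54.9, 1173)
   0.056 (0.6443, 0.1589, 18.1, 474)
   0.066 (0.6445, 0.1589, 5.7, 60)
4.8833
knob [0.441 0.03  0.26 ] [(0.88, array([265., 249.]), array([ 0.404, -0.081,  0.04 ])), (0.87, array([268., 126.]), array([0.482, 0.078, 0.04 ])), (0.62, array([251., 189.]), array([0.425, 0.01 , 0.04 ]))]
   0.035 (0.4239, 0.0036, 18.7, 521)
   0.027 (0.4239, 0.0036, 18.7, 528)
6.05
large_tray [0.432 0.309 0.26 ] [(0.58, array([250., 190.]), array([0.411, 0.284, 0.02 ]))]
   0.014 (0.4101, 0.2781, 94.9, 1937)
   0.071 (0.4102, 0.2783, 18.0, 506)
   0.081 (0.4106, 0.2785, 5.7, 64)
7.2333
```

View pics/w.png

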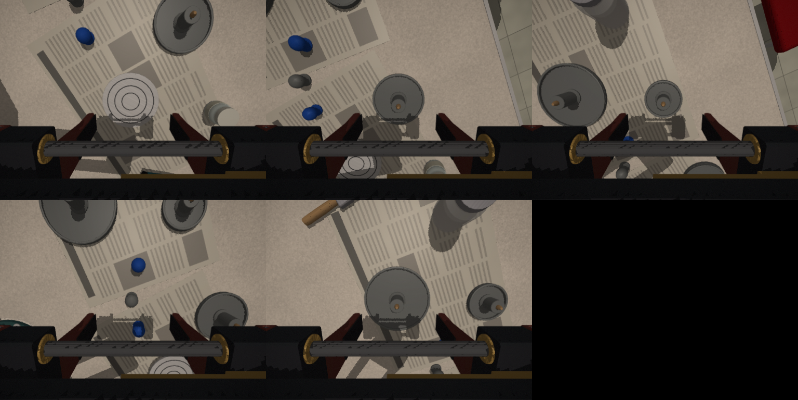

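The close crop shows the grey knob between the two blue ones at crop pixel (131,299), and all the fitted radii match the descriptions. Now the large tray.

```bash
cat >> h.py <<'E'
Q=quat();Rq=Ro.from_quat(Q).as_matrix()
def pick(xy,ztcp,lift):
    move_gripper(.075) 
    move_ptp([*xy,ztcp+.07],Q); servo_line([*xy,ztcp],Q,rate=.1)
    move_gripper(0.0); print("gap",current_finger_gap(),"grip",current_grip_force())
    servo_line([*xy,lift],Q,rate=.15); print("lifted gap",current_finger_gap(),"F",np.round(current_force(),2),"t",current_clock())
def lower(xy,zseat,approach=.03,N=4,rate=.025):
    servo_line([*xy,zseat+.006+approach],Q,rate=.12); sleep(.3)
    hit=servo_line([*xy,zseat-.006],Q,rate=rate,contact_N=N)
    p=current_position();print("hit",hit,"z-seat mm",(p[2]-zseat)*1e3,"xy err mm",(p[:2]-xy)*1e3,"F",np.round(current_force(),1),"t",current_clock());return hit,p
def look(p,z,h):
    ct=np.array([.06725,.00065,-.16141]);a=Rq@np.array([-.25,-.0021,.9682]);off=Rq@ct
    s=(z-(off[2]+h))/a[2];move_ptp([*(np.array(p)-off[:2]-a[:2]*s),h],Q);c=capture("wrist");return c,cloud(c)[0]
TT=np.array([.4335,-.2899])
E
python3 - <<'E'
from h import *
pick(np.array([.4102,.2783]),.039,.19)
move_ptp([*TT,.19],Q)
hit,p=lower(TT,.065,approach=.02)
E
```

```text
gap 0.03548086427555203 grip 30.000195801258087
lifted gap 0.035884629741807395 F [-0.33 -0.76 -2.33] t 11.0417
hit True z-seat mm -0.08174016540421492 xy err mm [-0.19078443  0.13794577] F [-0.4 -0.5  3.6] t 15.3167
```

```bash
python3 - <<'E'
from h import *
move_gripper(.075);p=current_position();servo_line([p[0],p[1],.2],Q,rate=.2)
c,P=look(TT,.046,.286)
for lo,hi,r in((.04,.052,.105),(.097,.105,.105),(.107,.125,.105)): print(circ(P,lo,hi,TT,r))
cv2.imwrite("pics/l1.png",c["image"]);print(current_clock())
E
```

```text
(0.4323, -0.2894, 94.7, 1935)
(0.4321, -0.2895, 18.0, 512)
(0.4322, -0.2895, 6.0, 64)
17.425
```

View pics/l1.png

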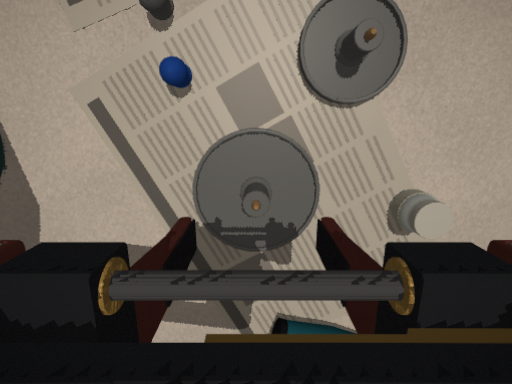

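The large tray sits on the turntable at (256,190), about 1.3 mm off centre. Next the middle tray, using the same tool xy.

```bash
python3 - <<'E'
from h import *
pick(np.array([.6423,-.1635]),.039,.2)
move_ptp([*TT,.2],Q)
hit,p=lower(TT,.140,approach=.02)
if hit and abs(p[2]-.14)<.003:
    move_gripper(.075);servo_line([p[0],p[1],.27],Q,rate=.2)
    c,P=look(TT,.121,.36)
    for lo,hi,r in((.115,.127,.085),(.172,.18,.085),(.182,.2,.085)): print(circ(P,lo,hi,TT,r))
    cv2.imwrite("pics/m1.png",c["image"])
print(current_clock())
E
```

```text
gap 0.0354853097794493 grip 30.000067055225372
lifted gap 0.03554556136644976 F [-0.53 -0.69 -2.7 ] t 21.4833
hit True z-seat mm 0.06233750214892919 xy err mm [-0.14343158  0.11103675] F [-0.5 -0.1  4.1] t 24.1417
(0.4323, -0.2891, 74.7, 1526)
(0.4325, -0.2896, 18.0, 511)
(0.4324, -0.2893, 5.9, 65)
26.2417
```

```bash
python3 - <<'E'
from h import *
pick(np.array([.6444,.1589]),.029,.27)
move_ptp([*TT,.27],Q)
hit,p=lower(TT,.205,approach=.02,N=3)
if hit and abs(p[2]-.205)<.003:
    move_gripper(.075);servo_line([p[0],p[1],.32],Q,rate=.2)
    c,P=look(TT,.196,.42)
    for lo,hi,r in((.19,.202,.065),(.232,.24,.065),(.242,.26,.065)): print(circ(P,lo,hi,TT,r))
    cv2.imwrite("pics/sm1.png",c["image"])
print(current_clock())
E
```

```text
gap 0.03548901946476581 grip 30.000174343585968
lifted gap 0.035667968454350246 F [ 1.24  0.39 -0.42] t 31.6667
hit True z-seat mm 0.07167038740368836 xy err mm [-0.08728896  0.0865091 ] F [-0.   0.6  4.2] t 35.2
(0.4323, -0.2896, 54.9, 1259)
(0.4325, -0.2894, 18.0, 513)
(0.4323, -0.2892, 5.8, 64)
37.25
```

```bash
python3 - <<'E'
from h import *
move_ptp([.4239,.0036,.2],Q)
pick(np.array([.4239,.0036]),.017,.31)
move_ptp([*TT,.31],Q)
hit,p=lower(TT,.253,approach=.02,N=3)
if hit and abs(p[2]-.253)<.003:
    move_gripper(.075);servo_line([p[0],p[1],.36],Q,rate=.15)
    c,P=look(TT,.27,.45)
    for lo,hi,r in((.265,.283,.03),(.283,.3,.03)): print(circ(P,lo,hi,TT,r))
    print(P[np.hypot(*(P[:,:2]-TT).T)<.03][:,2].max())
    a=capture("scene")["image"];cv2.imwrite("pics/f.png",cv2.resize(a,(800,600)))
print(current_clock())
E
```

```text
gap 0.035970346962915595 grip 30.000333445859724
lifted gap 0.03601019416101844 F [-0.72 -0.36 -0.45] t 42.9333
hit True z-seat mm -0.027797227552084358 xy err mm [-0.11437261  0.03600836] F [-0.1 -0.4  5.8] t 45.7333
(0.4326, -0.2893, 18.5, 364)
(0.4325, -0.2892, 13.4, 321)
0.28782669013818735
47.925
```

View pics/f.png

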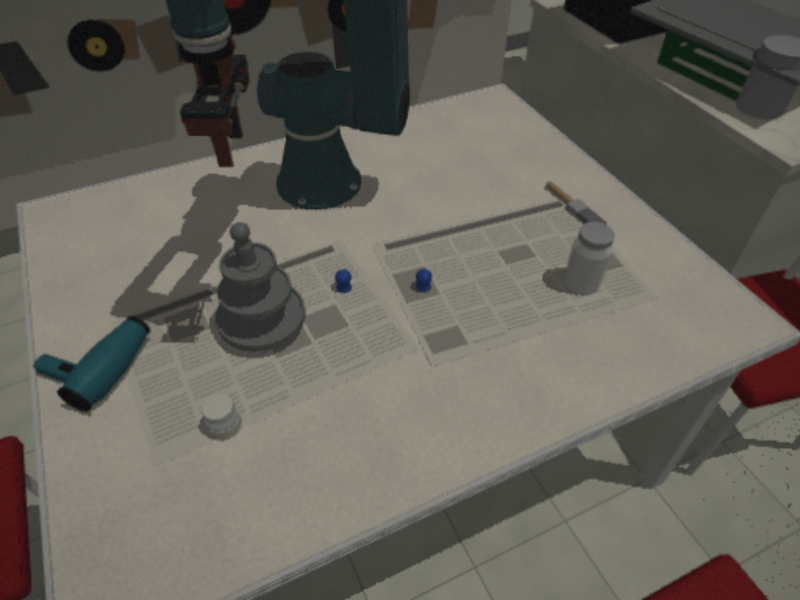

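The picture shows the full stand on the turntable, with the knob at (240,232) and the trays down to (260,320). The blue knobs, jar, pot, brush and dryer haven't moved.

```bash
python3 -c "
from bench import *
print(close_job())"
```

```text
the job is handed in; nothing more can be done
None
```

The stand is built on the turntable in the order asked, with every part fully seated and about 1.3 mm off centre by the wrist camera; the bystanders and blue knobs were left alone, and I handed it in at about 48 s.

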